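Gauge a stirrer shaft and hold it tilted for inspection

ROBOT

A 7-joint arm with a two-finger parallel gripper is mounted at the origin on a cart in front of the work surface, level with it; the furniture and walls round the work are solid. World frame = base frame: x ahead of the robot, y to its left, z up, the work surface at z = 0. Lengths are in m, angles in rad, forces in N, time in s.
With the tool pointing down it reaches from about 0.35 to 0.9 m from the base axis. Payload 19.9 kg.
Tool frame: the origin (TCP) lies at the very end of the fingers, on their centre line; the grasp point (between the pads) lies 19 mm behind it (grip_depth is the distance from the TCP to the grasp point, in m); x points along the fingers, z is the direction in which the jaws open and shut, and the axes are right-handed (so a half turn about x gives the same grasp; the last joint's range is limited). The gripper opens to 85 mm and grips with 20 to 120 N. Pads are 22 mm wide; open, the fingers measure 114 mm over their backs; the gripper's body (76 mm by 85 mm) begins 54 mm behind the grasp point. The pads swing forward as they close: fully open they stand 13 mm farther back than shut.
Start: joints at [-1.254, 0.417, -0.01, 1.614, 0.005, 1.111, -0.053], TCP at [0.219, 0.585, 0.231] pointing down, gripper open.
Joint ranges: [-2.81, 2.81], [-0.39, 2.02], [-1.27, 1.25], [0.06, 2.57], [-1.19, 4.33], [0.19, 2], [-2.82, 2.82]. Speed limits (rad/s): [1.89, 1.89, 2.39, 2.39, 3.01, 3.01, 3.01].

INTERFACE

Orientations are given as a unit quaternion [w, x, y, z].
In Python, from station import * gives the robot as it stands. The module is installed in compiled form; this text tells all that it offers.
- The arm moves only by the tool arm_command, never from a script. Its argument "targets" is a list of rows, each a list of 3 entries, a list of its own where there are three numbers: the turn, a rotation vector about the world's x, y, z in degrees, then the shift along the world's x, y, z in mm, then the finger opening in mm, from 0 to 85.4. In form: [[[ax, ay, az], [dx, dy, dz], gripper], ...]. A call has exactly 8 rows; each row shifts and turns the commanded pose from where the row before left it; what a row does not reach is not made up. A row lasts 1/10 s, in which the tool goes at most 50 mm and 8.59 degrees, less where a joint would pass 70% of its speed; a pose out of reach is approached as far as the arm can. A call is refused whole if a number of a shift passes 50 or a number of a turn 8.59, either way. A call with a gripper value outside its range is refused whole. The fingers move at their own pace and stop on an object; "grip_force" is the grip in N (left out, the last holds). Time passes only in rows, so rows that do not move let the fingers close, or fill a call up. It gives the time, the measured TCP pose, the force and the opening at its end, in the units of the state.
- get_state(): the state, without advancing time (a new reading comes with each control period).
- capture(name): name is "scene" or "top"; returns the picture (384x512x3 uint8, red, green, blue); there is no depth.
- get_calibration(name): a dict with "fov_y" (degrees; the focal length in pixels is half the picture's height over the tangent of half this angle, whatever the lens; pixels are square), "cx", "cy" (the principal point, pixels), "k1" (the pictures are not rectified: a ray, as slopes to the right and down, at radius r is drawn at 1 + k1 r^2 times it, then the intrinsics apply), "R" (3x3) and "t" (3): a world point X has camera coordinates R X + t. Camera axes: x right, y down, z forward; pixel columns grow to the right and rows downward; lengths in m; the calibration is good to about 2 mm. A picture is of the moment at which its call begins. get_calibration takes no time and is no camera call.
- close_job(): hands the job in, once; it reports no verdict.
The state is a dict: "clock": time; "q": joint angles; "qd": joint speeds; "joint_torque": joint torques, N m; "tcp_pos": TCP position; "eef_rot": TCP orientation; "contact_force": force on the tool from outside, world axes, zero at the start; "wrist_torque": the same for the moment, N m; "opening": opening from 0.0 (shut) to 1.0 (fully open).
Only numpy, scipy, OpenCV 4.12 (cv2) and the standard library are available. Lean on these libraries where they do the work, as an engineer would, in place of code of your own. Each camera call takes 0.05 s, during which the arm holds its last target.

TASK

Two stirrer shafts hang in the stand; one has a shank that slips into the bore of the steel gauge block, the other is too thick. Draw the one that fits up out of the stand, slide its free end at least 3 cm down the gauge's bore, draw it out again, then lean it over to about 45 degrees, head end up, and keep it raised with all of it at least 10 cm above the bench, touching nothing but the gripper: the program finishes while the gripper is still holding it there, still. The other shaft must hang in the stand at the end, and the other things on the bench are to be left where they are.

Things in the scene. Friction and masses are not known exactly. Their poses are not given: they have to be found in the camera images.
- slim_shaft: Stirrer shaft, round. Origin: centre of its lower (free) end, z up to the head. Steel shank 14 mm thick, z = 0 to 100 mm, end chamfered; grip head z = 100 to 140 mm, grey with black rings, plain cylinder 31 mm thick, same on both shafts. 160 g. Hangs upright in either place of the stand, head on the top plate, lower end 30 mm above the bench. This is the shaft that fits the gauge.
- thick_shaft: Stirrer shaft, round. Origin: centre of its lower (free) end, z up to the head. Steel shank 19 mm thick, z = 0 to 100 mm, end chamfered; grip head z = 100 to 140 mm, grey with black rings, plain cylinder 31 mm thick, same on both shafts. 260 g. Hangs upright in either place of the stand, head on the top plate, lower end 30 mm above the bench. It is too thick for the gauge.
- shaft_stand: Fixed aluminium stand: base plate 90 x 220 x 10 mm, two end posts and a top plate 60 x 220 x 10 mm, its upper face 130 mm above the bench, with two round through holes 21 mm wide at y = +50 and -50 mm; open below, so the shanks show. Origin: centre of the underside; z up, y along the row.
- stand_place_a (a point): centre of the stand's hole at y = +50 mm, at the upper face of the top plate (130 mm above the bench)
- stand_place_b (a point): centre of the stand's hole at y = -50 mm, at the upper face of the top plate
- bore_gauge: Fixed steel bore gauge: block 60 x 60 mm on a foot plate 100 x 64 x 6 mm, upper face 51 mm above the bench, with one upright bore 16 mm in diameter with a 2 mm chamfer at the mouth; the bore is 45 mm deep down to the foot plate. Origin: centre of the underside, on the bore's axis; z up.
- gauge_mouth (a point): centre of the mouth of the gauge's bore, at the block's upper face, 51 mm above the bench
- beaker: Bystander, loose: empty clear beaker, 70 mm across, 89 mm tall. Origin: centre of its underside.
- buffer_bottle: Bystander, loose: round reagent bottle with screw cap, 58 mm across, 132 mm tall. Origin: centre of its underside.
- flask: Bystander, loose: conical flask with plug, 66 mm across, 126 mm tall. Origin: centre of its underside.
- vial: Bystander, loose: small amber vial with white cap, 27 mm across, 58 mm tall. Origin: centre of its underside.
- petri_dish: Bystander, loose: flat round dish, 88 mm across, 17 mm tall. Origin: centre of its underside.
- timer: Bystander, loose: flat square bench timer, 66 x 66 x 18 mm. Origin: centre of its underside.
- marker: Bystander, loose: marker pen lying down, 129 mm long, 14 mm thick. Origin: centre of its underside.
Things that resemble listed ones, but are neither listed nor needed, are in the scene too. Leave any purple look-alike of the thick_shaft alone.

How it is judged:
On the way, in this order (a step that is already met when the one before it is completed fails the run):
1. the fitting shaft is drawn right out of the stand, its lower end above the top plate (height (world z) of slim_shaft above 0.132 m and contact force between slim_shaft and the fingers above 0.5 N), for 0.1 s.
2. its lower end is in the gauge's bore, at least 25 mm below the mouth (z of slim_shaft in the frame of gauge_mouth below -0.025 m and horizontal distance between slim_shaft and gauge_mouth below 0.005 m and angle between slim_shaft's own z axis and vertical below 0.12 rad), for 0.1 s.
At the end, for the whole second after the job is handed in: The slim shaft is held still by the fingers, leaning 30 to 60 degrees from upright with the head end up, its lower end more than 90 mm above the bench, touching neither gauge, stand, the other shaft nor any bystander; the thick shaft hangs upright in a place of the stand (head seated within 4 mm) (height (world z) of slim_shaft above 0.09 m and angle between slim_shaft's own z axis and vertical between 0.52 and 1.05 rad and contact force between slim_shaft and the fingers above 0.5 N and linear speed of slim_shaft below 0.03 m/s and contact force between slim_shaft and bore_gauge below 0.05 N and contact force between slim_shaft and shaft_stand below 0.05 N and contact force between slim_shaft and thick_shaft below 0.05 N and contact force between slim_shaft and beaker below 0.05 N and contact force between slim_shaft and buffer_bottle below 0.05 N and contact force between slim_shaft and flask below 0.05 N and contact force between slim_shaft and vial below 0.05 N and contact force between slim_shaft and petri_dish below 0.05 N and contact force between slim_shaft and timer below 0.05 N and contact force between slim_shaft and marker below 0.05 N and (horizontal distance between thick_shaft and stand_place_a below 0.008 m or horizontal distance between thick_shaft and stand_place_b below 0.008 m) and height (world z) of thick_shaft between 0.026 and 0.034 m and angle between thick_shaft's own z axis and vertical below 0.1 rad); the arm keeps its last pose, push and grip.
It fails at once if a bystander is shifted more than 30 mm or knocked over (distance of any of beaker, buffer_bottle, flask, vial, petri_dish, timer, marker from where it was at the start of the episode above 0.03 m or angle between any of beaker, buffer_bottle, flask, vial, petri_dish, timer's own z axis and vertical above 0.5 rad).
It also fails if it takes over 48 s, if anything falls off the work surface, if the arm or the gripper's body presses on something with over 40 N, if the wrist force passes 120 N, or if a joint passes its speed limit or range.

## Working session

There is one attempt and no reset: what is moved stays moved. The work goes in short steps, Python scripts to look and compute and a tool call to move; the robot and the scene stay as the last step left them, time stands still between calls to the robot, and variables do not carry over. Pictures are saved under pics/ and viewed, and the job is handed in when it is done.

Besides the shell and the picture viewer there is one more tool, called by a JSON object that holds its "name" and its "arguments". arm_command: Moves the arm, as the interface text tells. Its arguments: {"type":"object","properties":{"targets":{"type":"array"},"grip_force":{"type":"number"}},"required":["targets"]}

```bash
mkdir -p pics
cat > h.py <<'E'
from station import *
import numpy as np, cv2
def cal(n):
    c=get_calibration(n); f=192/np.tan(np.radians(c['fov_y'])/2)
    return f,c['cx'],c['cy'],c['k1'],np.array(c['R']),np.array(c['t'])
def ray(n,u,v):
    f,cx,cy,k,R,t=cal(n); d=np.array([(u-cx)/f,(v-cy)/f]); s=d.copy()
    for _ in range(30): s=d/(1+k*(s@s))
    return -R.T@t, R.T@np.array([s[0],s[1],1])
def onz(n,u,v,z):
    o,d=ray(n,u,v); return o+d*(z-o[2])/d[2]
def proj(n,X):
    f,cx,cy,k,R,t=cal(n); p=R@np.array(X)+t; s=p[:2]/p[2]; s=s*(1+k*(s@s)); return s*f+[cx,cy]
def two(p,q):
    o1,d1=ray(*p);o2,d2=ray(*q)
    A=np.stack([d1,-d2],1); s=np.linalg.lstsq(A,o2-o1,rcond=None)[0]
    a=o1+s[0]*d1;b=o2+s[1]*d2
    return (a+b)/2,np.linalg.norm(a-b)
def shot(n,f):
    im=capture(n)[:,:,::-1]; cv2.imwrite('pics/'+f+'.png',im); return im
def crop(im,u0,v0,u1,v1,k,f):
    cv2.imwrite('pics/'+f+'.png',cv2.resize(im[v0:v1,u0:u1],None,fx=k,fy=k,interpolation=cv2.INTER_CUBIC))
E
python3 - <<'E'
from h import *
for n in('scene','top'):
    shot(n,n+'0'); print(n,get_calibration(n), ray(n,256,192))
print(get_state())
E
```

```text
scene {'fov_y': 57.39737198495797, 'cx': 254.6314425137419, 'cy': 195.5611461638198, 'k1': -0.0984374240813738, 'R': array([[ 0.6053345 , -0.7955742 , -0.02513638],
       [-0.37878293, -0.2601454 , -0.88817108],
       [ 0.70006688,  0.54716183, -0.45882491]]), 't': array([-0.35125951,  0.30632981,  0.642166  ])} (array([-0.12089714, -0.55113144,  0.55788564]), array([ 0.70627524,  0.54669884, -0.44990442]))
top {'fov_y': 56.553221452327705, 'cx': 255.8126298762178, 'cy': 190.89772789190815, 'k1': -0.09145068343389003, 'R': array([[ 2.19042459e-02, -9.99759586e-01,  9.87231669e-04],
       [-9.75465643e-01, -2.15883227e-02, -2.19090674e-01],
       [ 2.19059314e-01,  3.83600541e-03, -9.75704003e-01]]), 't': array([-0.01841872,  0.58483251,  1.15270464])} (array([ 0.31837678, -0.01021052,  1.25284806]), array([ 0.21605839,  0.00324452, -0.97638008]))
{'clock': 0.1, 'q': array([-1.25352477,  0.41791527, -0.01026698,  1.61408653,  0.00471484,
        1.11072793, -0.05300411]), 'qd': array([-0.00215927, -0.00270749,  0.00036511, -0.0019635 ,  0.00019688,
        0.00040353, -0.00020106]), 'joint_torque': array([ 1.75089543e-03, -8.65822864e+01,  6.79540336e-01, -4.35640132e+01,
        1.91291934e-02,  4.83759097e-03, -1.34150328e-04]), 'tcp_pos': array([0.21937677, 0.5849052 , 0.23073393]), 'eef_rot': array([ 0.58089464, -0.40301398,  0.58149298,  0.40250101]), 'contact_force': array([-0.44217678, -0.02144462, -0.68824747]), 'wrist_torque': array([ 0.01910821, -0.02859074, -0.02179058]), 'opening': 0.9959645594637225}
```

View pics/scene0.png

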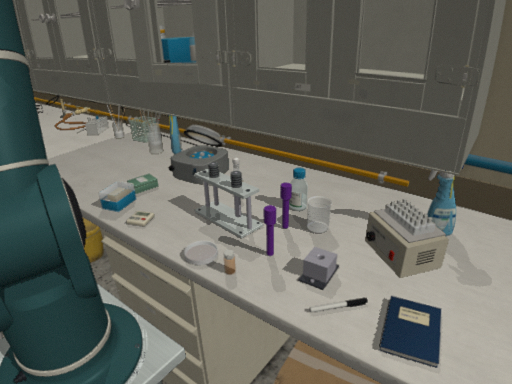

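View pics/top0.png

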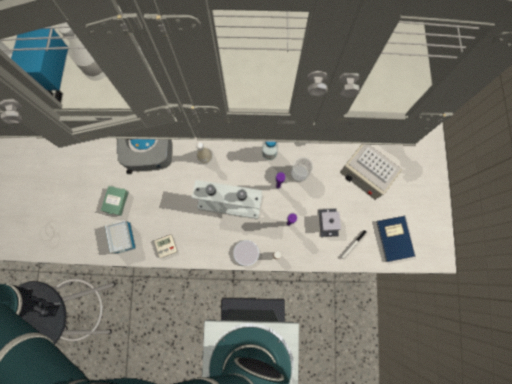

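Scene: the stand is at about (230,200), with its heads at (213,170) and (236,180). The gauge is at (320,265), and two purple look-alikes stand at (286,205) and (270,230). Top: heads at (211,190) and (241,195), gauge bore near (330,222).

Run:
```python
from h import *
a=cv2.imread('pics/scene0.png');b=cv2.imread('pics/top0.png')
crop(a,185,150,345,290,5,'c1'); crop(b,150,150,350,270,4,'c2')
```

```text
(no output)
```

View pics/c1.png

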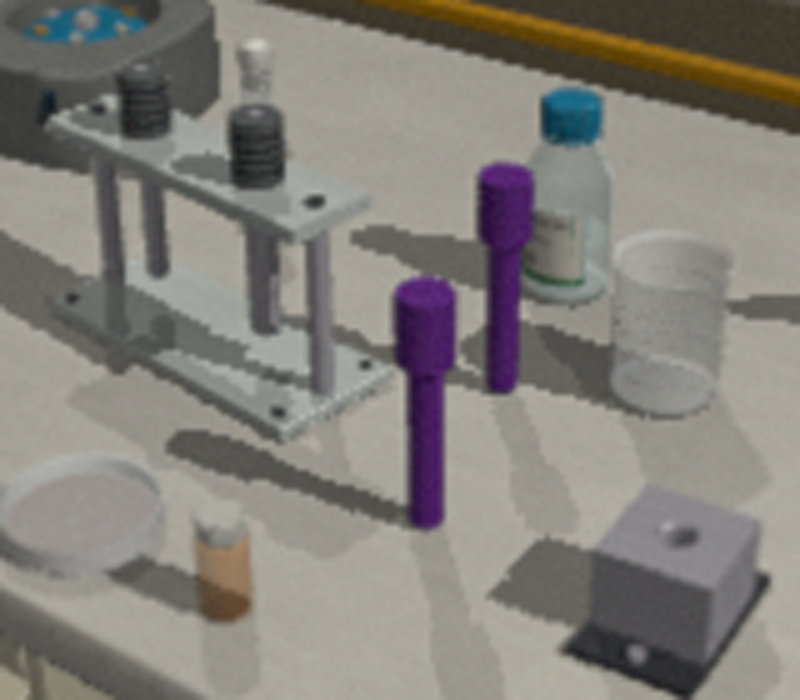

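View pics/c2.png

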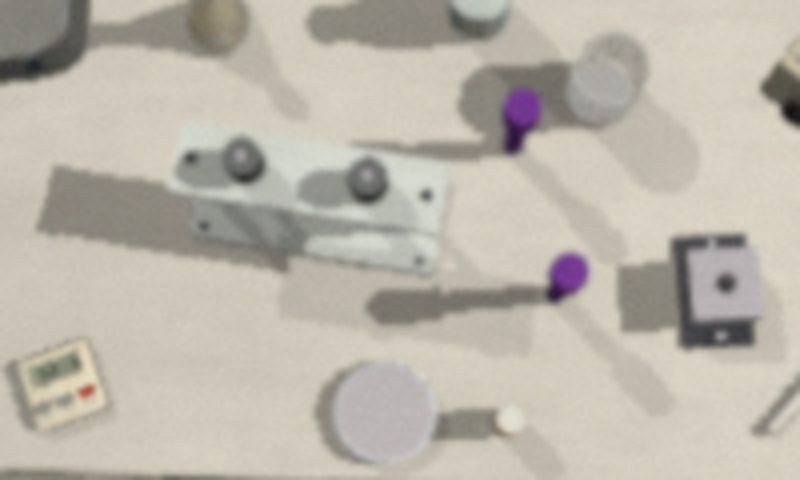

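The candidates are the left head at scene (213,170), the right head at (236,180), and the two purple pegs, which I will leave alone. The choice depends on shank width, so I need a close crop of the shanks.

Run:
```python
from h import *
a=capture('scene')[:,:,::-1]
for i in range(5): a=a.astype(float)+capture('scene')[:,:,::-1]
a=a/6; cv2.imwrite('pics/avg.png',a)
a=np.clip(a,0,255).astype(np.uint8)
crop(a,200,158,255,222,12,'c3')
g=a.astype(int)
for r in (188,192,196,200,202,204): print(r,'L',[int(x) for x in g[r,205:226].mean(1)])
for r in (200,204,206,208,210,212,214): print(r,'R',[int(x) for x in g[r,228:256].mean(1)])
```

```text
188 L [79, 77, 72, 99, 145, 155, 156, 153, 101, 79, 77, 73, 102, 144, 137, 104, 88, 80, 80, 84, 93]
192 L [89, 79, 73, 86, 147, 160, 159, 158, 123, 87, 76, 72, 87, 149, 159, 158, 159, 159, 160, 160, 160]
196 L [98, 77, 75, 72, 120, 152, 160, 158, 137, 94, 78, 72, 70, 126, 155, 158, 158, 158, 158, 159, 158]
200 L [115, 83, 77, 73, 102, 151, 162, 162, 159, 104, 77, 74, 69, 104, 152, 161, 160, 160, 159, 159, 159]
202 L [127, 90, 78, 72, 85, 149, 176, 167, 161, 114, 83, 73, 67, 91, 154, 163, 161, 161, 161, 161, 161]
204 L [109, 79, 77, 72, 73, 149, 166, 165, 162, 127, 88, 73, 73, 108, 155, 164, 165, 165, 165, 163, 162]
200 R [158, 158, 159, 159, 161, 159, 95, 74, 77, 78, 74, 69, 96, 138, 157, 161, 163, 158, 96, 86, 106, 117, 120, 153, 160, 159, 159, 160]
204 R [160, 160, 160, 161, 163, 161, 108, 77, 78, 79, 75, 73, 84, 135, 142, 142, 156, 159, 104, 83, 103, 116, 122, 155, 163, 162, 161, 162]
206 R [161, 160, 160, 160, 162, 160, 122, 83, 78, 77, 80, 113, 116, 139, 144, 156, 163, 161, 109, 84, 101, 117, 119, 135, 161, 164, 163, 162]
208 R [160, 160, 161, 161, 161, 160, 120, 83, 78, 79, 78, 102, 107, 154, 162, 162, 163, 162, 109, 82, 100, 116, 121, 142, 161, 162, 161, 162]
210 R [158, 158, 158, 159, 160, 160, 137, 90, 77, 78, 80, 112, 117, 154, 163, 163, 164, 161, 111, 82, 99, 115, 122, 143, 161, 163, 161, 161]
212 R [159, 159, 158, 158, 160, 157, 136, 88, 79, 78, 81, 112, 115, 123, 154, 160, 161, 159, 123, 86, 98, 113, 120, 130, 156, 160, 160, 160]
214 R [160, 161, 161, 161, 161, 162, 157, 97, 77, 78, 80, 111, 113, 101, 106, 101, 100, 99, 86, 76, 96, 114, 121, 129, 154, 160, 162, 162][ WARN:0@12.251] global loadsave.cpp:1063 imwrite_ Unsupported depth image for selected encoder is fallbacked to CV_8U.
```

View pics/c3.png

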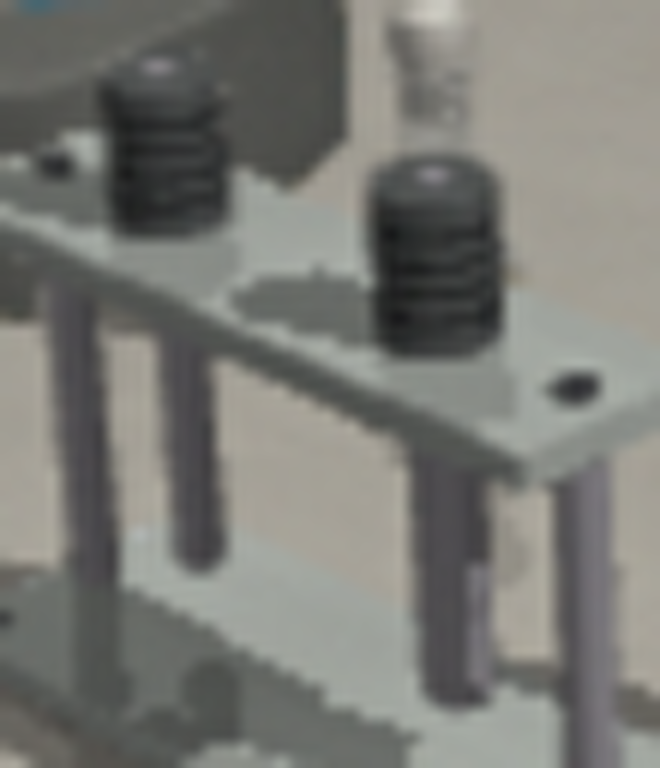

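Left shank is about 4.4 px wide against a head of about 10 px (ratio 0.44, so 14 mm). Right shank is about 6.6 px against 11 px (ratio 0.6, so 19 mm). The slim shaft is the left one, at scene (213,165) and top (211,190). Next I measure positions.

Run:
```python
from h import *
from scipy.spatial.transform import Rotation as Ro
s=get_state();w,x,y,z=s['eef_rot'];print(s['clock'],Ro.from_quat([x,y,z,w]).as_matrix().round(3))
b=cv2.imread('pics/top0.png')
for i in range(4): b=b.astype(float)+capture('top')[:,:,::-1]
b=np.clip(b/5,0,255).astype(np.uint8); cv2.imwrite('pics/topavg.png',b)
crop(b,190,175,270,235,10,'c4'); crop(b,310,200,350,240,15,'c5')
a=cv2.imread('pics/avg.png'); crop(a,295,240,345,290,12,'c6')
def P(n,v): print(n,np.round(v,4) if not isinstance(v,tuple) else (v[0].round(4),round(v[1],4)))
P('slim two',two(('scene',212.9,163.5),('top',210.8,189.5)))
P('slim top z.17',onz('top',210.8,189.5,.17)); P('slim sc',onz('scene',212.9,163.5,.17))
P('thick two',two(('scene',235.9,172.5),('top',241.8,194.9)))
P('gauge two',two(('scene',185+682/5,150+535/5),('top',150+727/4,150+283/4)))
P('g top',onz('top',150+727/4,150+283/4,.051));P('g sc',onz('scene',185+682/5,150+535/5,.051))
for n,u,v,h in [('purp1',281,177,.14),('purp2',292,218,.14),('beaker',300,172,.089),('bottle',270,149,.13),('flask',204,153,.126),('vial',277.5,255,.058),('petri',246,253,.017),('timer',165,246,.018)]: P(n,onz('top',u,v,h))
```

```text
0.4 [[-0.    -0.936  0.351]
 [-0.     0.351  0.936]
 [-1.    -0.    -0.   ]]
slim two (array([0.562 , 0.1344, 0.1722]), np.float64(0.001))
slim top z.17 [0.5629 0.1344 0.17  ]
slim sc [0.5655 0.1386 0.17  ]
thick two (array([0.5482, 0.0364, 0.1719]), np.float64(0.0021))
gauge two (array([ 0.4899, -0.2664,  0.0519]), np.float64(0.0008))
g top [ 0.4898 -0.2662  0.051 ]
g sc [ 0.4914 -0.2661  0.051 ]
purp1 [ 0.616  -0.0861  0.14  ]
purp2 [ 0.4834 -0.1216  0.14  ]
beaker [ 0.6486 -0.1539  0.089 ]
bottle [ 0.7139 -0.0497  0.13  ]
flask [0.6966 0.1692 0.126 ]
vial [ 0.3709 -0.082   0.058 ]
petri [0.3772 0.0235 0.017 ]
timer [0.3937 0.3039 0.018 ]
```

View pics/c4.png

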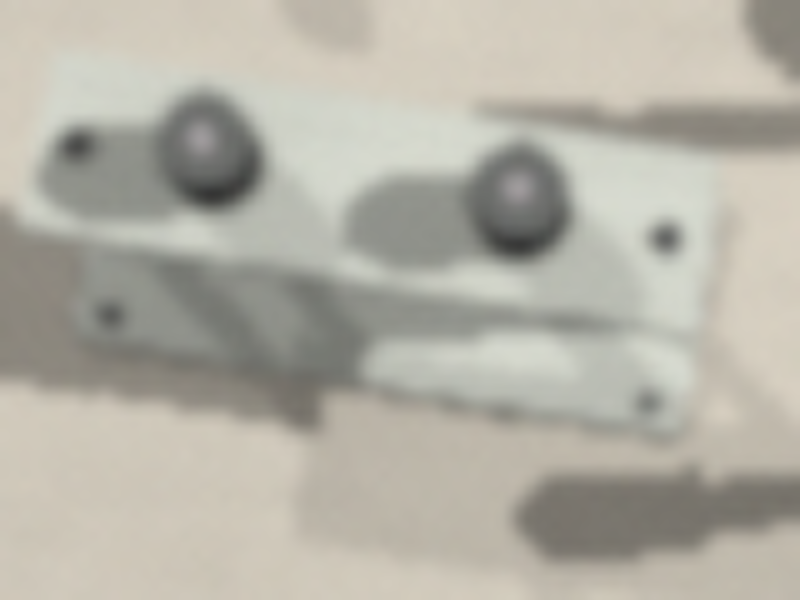

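View pics/c5.png

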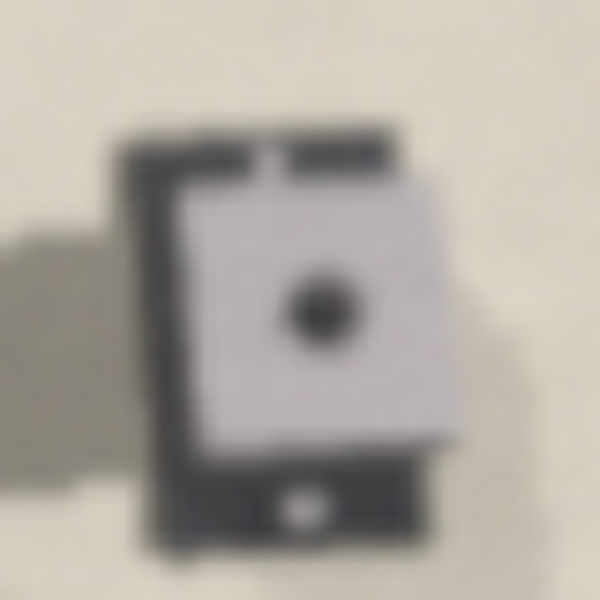

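View pics/c6.png

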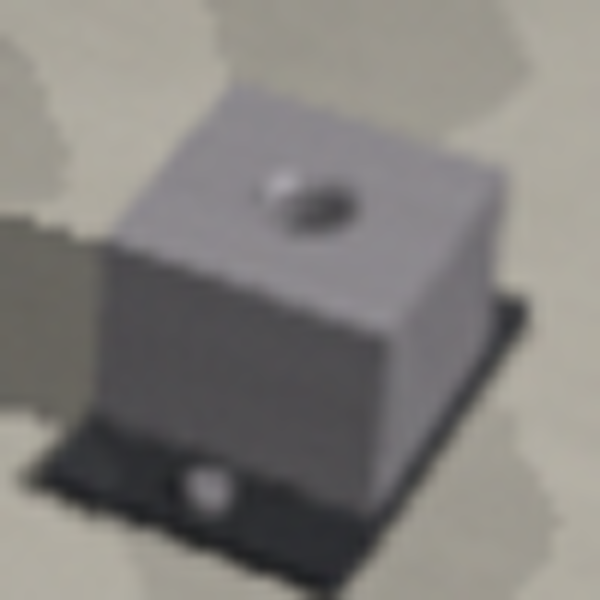

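Run:
```python
from h import *
f=lambda u,v:('top',190+(u+.5)/10-.5,175+(v+.5)/10-.5)
s=onz(*f(211,147.5),.15);t=onz(*f(519,198),.15);print(s,t,np.linalg.norm(s-t))
a=onz(*f(75,145),.13);b=onz(*f(665,237),.13);m=(a+b)/2;d=(a-b)/np.linalg.norm(a-b);print(a,b,m,m+.05*d,m-.05*d,np.degrees(np.arctan2(d[1],d[0])))
g=('top',310+323.5/15-.5,200+313.5/15-.5);h=('scene',295+308.5/12-.5,240+200.5/12-.5)
print(two(g,h),onz(*g,.051),onz(*h,.051))
# scene: head silhouette c3 left x100..228,y52..237 ; mid -> z .15
h=('scene',200+164.5/12-.5,158+145/12-.5); print('slim',onz(*h,.15)); print(two(h,f(211,147.5)))
```

```text
[0.56800641 0.13755903 0.15      ] [0.55379844 0.03925875 0.15      ] 0.09932175809540628
[0.57239099 0.18441582 0.13      ] [ 0.54631034 -0.0070874   0.13      ] [0.55935066 0.08866421 0.13      ] [0.56609783 0.13820688 0.13      ] [0.55260349 0.03912155 0.13      ] 82.24465356391609
(array([ 0.4906224 , -0.26341174,  0.05268103]), np.float64(0.00030257775992141925)) [ 0.49095575 -0.26389275  0.051     ] [ 0.4925249  -0.26235707  0.051     ]
slim [0.565869   0.13989325 0.15      ]
(array([0.56677486, 0.13857987, 0.15025904]), np.float64(0.0031467527781683198))
```

Run:
```python
from h import *
for z in (.3,.4,.5,.6,.7,.8):
    for u,v in((300,146),(100,132)):
        p=onz('top',u,v,z); print(z,u,p.round(3),proj('scene',p).round(0))
```

```text
0.3 300 [ 0.665 -0.128  0.3  ] [311. 126.]
0.3 100 [0.697 0.45  0.3  ] [172. 100.]
0.4 300 [ 0.629 -0.116  0.4  ] [301.  89.]
0.4 100 [0.658 0.401 0.4  ] [169.  74.]
0.5 300 [ 0.592 -0.104  0.5  ] [289.  46.]
0.5 100 [0.618 0.353 0.5  ] [166.  43.]
0.6 300 [ 0.556 -0.091  0.6  ] [275.  -3.]
0.6 100 [0.578 0.305 0.6  ] [162.   7.]
0.7 300 [ 0.519 -0.079  0.7  ] [259. -58.]
0.7 100 [0.538 0.257 0.7  ] [157. -36.]
0.8 300 [ 0.483 -0.066  0.8  ] [ 240. -118.]
0.8 100 [0.499 0.208 0.8  ] [152. -86.]
```

{"name": "arm_command", "arguments": {"targets": [[[0, 0, -8], [40, -40, 0], 60], [[0, 0, -8], [45, -48, 0], 60], [[0, 0, -8], [45, -48, 0], 60], [[0, 0, -8], [45, -48, 0], 60], [[0, 0, -8], [45, -48, 0], 60], [[0, 0, -8], [40, -48, 0], 60], [[0, 0, -8], [35, -48, 0], 60], [[0, 0, -5], [20, -48, 0], 60]], "grip_force": 40}}

```text
clock: 1.4
tcp_pos: [0.4738, 0.2774, 0.2314]
eef_rot: [0.706, -0.05, 0.705, 0.05]
contact_force: [0.5, 0.1, -0.5]
opening: 0.705
```

{"name": "arm_command", "arguments": {"targets": [[[0, 0, 0], [0, 0, 0], 60], [[0, 0, 0], [0, 0, 0], 60], [[0, 0, 0], [20, -30, 0], 60], [[0, 0, 0], [20, -30, 0], 60], [[0, 0, 0], [20, -30, 0], 60], [[0, 0, 0], [15, -25, 0], 60], [[0, 0, 0], [0, 0, 0], 60], [[0, 0, 0], [0, 0, 0], 60]]}}

```text
clock: 2.2
tcp_pos: [0.547, 0.165, 0.2311]
eef_rot: [0.705, -0.052, 0.705, 0.053]
contact_force: [-0.8, 0.4, -0.0]
opening: 0.701
```

```bash
cat > st.py <<'E'
from h import *
from scipy.spatial.transform import Rotation as Ro
s=get_state();w,x,y,z=s['eef_rot'];M=Ro.from_quat([x,y,z,w]).as_matrix()
print(round(s['clock'],2),s['tcp_pos'].round(4),'f',s['contact_force'].round(1),'q',s['q'].round(2),'op',round(s['opening'],3));print('x',M[:,0].round(3),'z',M[:,2].round(3))
E
python3 st.py; python3 -c "
from h import *
shot('scene','s1');shot('top','t1')"
```

```text
2.2 [0.547  0.165  0.2311] f [-0.8  0.4 -0. ] q [-0.67  0.34  0.4   1.76 -0.15  1.07 -0.07] op 0.701
x [-0.  0. -1.] z [ 0.989  0.148 -0.   ]
```

View pics/s1.png

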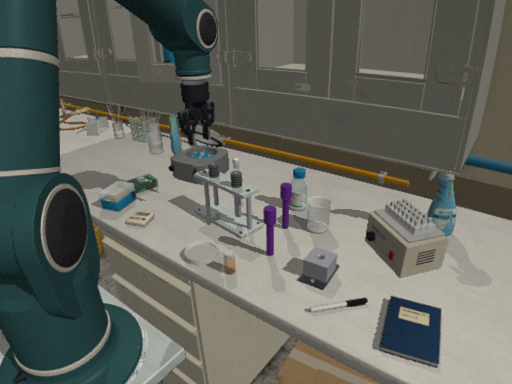

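View pics/t1.png

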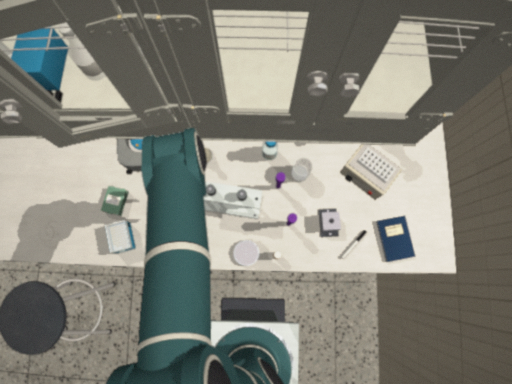

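{"name": "arm_command", "arguments": {"targets": [[[0, 0, 0], [10, -14, 0], 60], [[0, 0, 0], [10, -13, 0], 60], [[0, 0, 0], [0, 0, -10], 60], [[0, 0, 0], [0, 0, -10], 60], [[0, 0, 0], [0, 0, -10], 60], [[0, 0, 0], [0, 0, 0], 60], [[0, 0, 0], [0, 0, 0], 60], [[0, 0, 0], [0, 0, 0], 60]]}}

```text
clock: 3.1
tcp_pos: [0.5674, 0.1372, 0.2016]
eef_rot: [0.705, -0.052, 0.705, 0.052]
contact_force: [0.1, 0.1, 0.8]
opening: 0.706
```

```bash
python3 st.py; python3 -c "
from h import *
a=shot('scene','s2');crop(a,170,90,280,240,5,'s2c');print(proj('scene',[.567,.138,.201]),proj('scene',get_state()['tcp_pos']))"
```

```text
3.1 [0.5674 0.1372 0.2016] f [0.1 0.1 0.8] q [-0.61  0.39  0.4   1.76 -0.18  1.02  0.01] op 0.706
x [ 0.  0. -1.] z [0.989 0.147 0.   ]
[212.60044546 153.53491801] [212.89309922 153.32320448]
```

View pics/s2c.png

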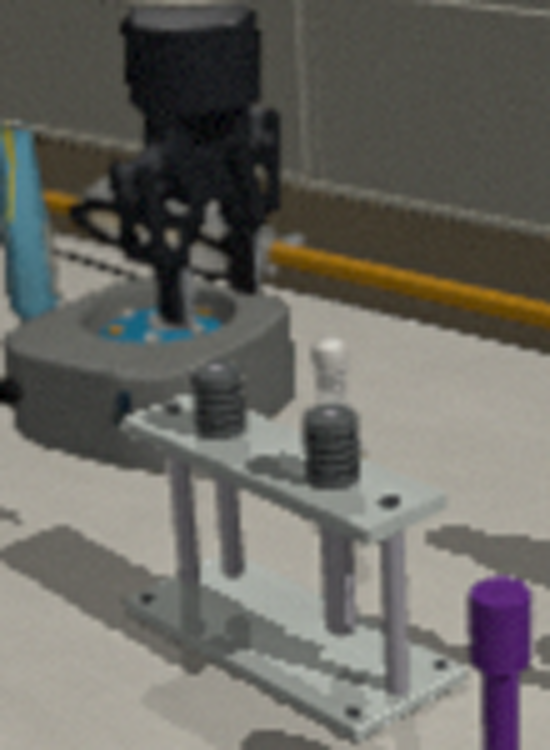

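{"name": "arm_command", "arguments": {"targets": [[[0, 0, 0], [0, 0, -15], 60], [[0, 0, 0], [0, 1, -20], 60], [[0, 0, 0], [0, 0, -15], 60], [[0, 0, 0], [0, 0, -8], 60], [[0, 0, 0], [0, 0, -5], 60], [[0, 0, 0], [0, 0, 0], 60], [[0, 0, 0], [0, 0, 0], 60], [[0, 0, 0], [0, 0, 0], 60]]}}

```text
clock: 3.95
tcp_pos: [0.5676, 0.138, 0.1389]
eef_rot: [0.705, -0.052, 0.705, 0.052]
contact_force: [-0.3, 0.3, -0.8]
opening: 0.701
```

```bash
python3 st.py; python3 -c "
from h import *
a=shot('scene','s3');crop(a,170,110,280,240,5,'s3c')"
```

```text
3.95 [0.5676 0.138  0.1389] f [-0.3  0.3 -0.8] q [-0.59  0.47  0.38  1.81 -0.22  0.9   0.04] op 0.701
x [ 0.001  0.    -1.   ] z [0.989 0.147 0.001]
```

View pics/s3c.png

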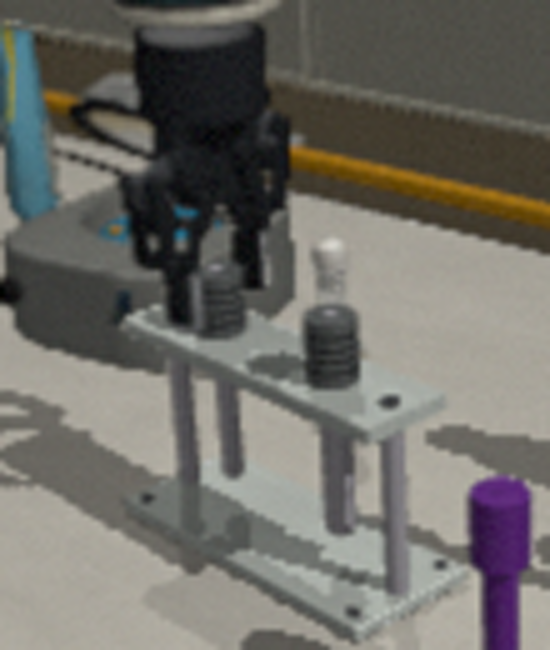

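{"name": "arm_command", "arguments": {"targets": [[[0, 0, 0], [0, 0, 0], 40], [[0, 0, 0], [0, 0, 0], 35], [[0, 0, 0], [0, 0, 0], 20], [[0, 0, 0], [0, 0, 0], 20], [[0, 0, 0], [0, 0, 0], 20], [[0, 0, 0], [0, 0, 0], 20], [[0, 0, 0], [0, 0, 0], 20], [[0, 0, 0], [0, 0, 0], 20]], "grip_force": 60}}

```text
clock: 4.8
tcp_pos: [0.5674, 0.138, 0.1387]
eef_rot: [0.705, -0.052, 0.705, 0.052]
contact_force: [-2.0, -0.5, 5.4]
opening: 0.343
```

```bash
python3 st.py
```

```text
4.8 [0.5674 0.138  0.1387] f [-2.  -0.5  5.4] q [-0.59  0.47  0.38  1.81 -0.22  0.9   0.04] op 0.343
x [ 0.  0. -1.] z [0.989 0.147 0.   ]
```

{"name": "arm_command", "arguments": {"targets": [[[0, 0, 0], [0, 0, 8], 20], [[0, 0, 0], [0, 0, 20], 20], [[0, 0, 0], [0, 0, 27], 20], [[0, 0, 0], [0, 0, 27], 20], [[0, 0, 0], [0, 0, 27], 20], [[0, 0, 0], [0, 0, 27], 20], [[0, 0, 0], [0, 0, 27], 20], [[0, 0, 0], [0, 0, 10], 20]]}}

```text
clock: 5.6
tcp_pos: [0.5679, 0.1379, 0.3141]
eef_rot: [0.706, -0.052, 0.704, 0.052]
contact_force: [-0.3, 0.1, -2.3]
opening: 0.351
```

```bash
python3 st.py; python3 -c "
from h import *
a=shot('scene','s4');crop(a,150,50,280,200,5,'s4c')"
```

```text
5.6 [0.5679 0.1379 0.3141] f [-0.3  0.1 -2.3] q [-0.63  0.29  0.43  1.63 -0.13  1.24 -0.03] op 0.351
x [ 0.003  0.001 -1.   ] z [0.989 0.147 0.003]
```

View pics/s4c.png

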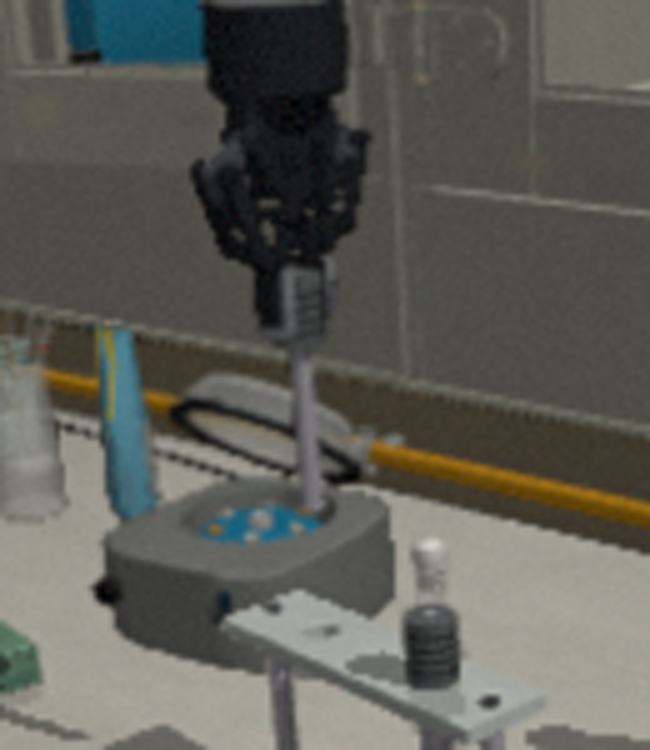

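{"name": "arm_command", "arguments": {"targets": [[[0, 0, 0], [-3, -20, 0], 20], [[0, 0, 0], [-7, -35, 0], 20], [[0, 0, 0], [-7, -35, 0], 20], [[0, 0, 0], [-7, -35, 0], 20], [[0, 0, 0], [-7, -35, 0], 20], [[0, 0, 0], [-7, -35, 0], 20], [[0, 0, 0], [-7, -35, 0], 20], [[0, 0, 0], [-5, -20, 0], 20]]}}

```text
clock: 6.45
tcp_pos: [0.516, -0.1148, 0.3103]
eef_rot: [0.705, -0.051, 0.706, 0.051]
contact_force: [0.2, 0.2, -1.6]
opening: 0.344
```

```bash
python3 st.py
```

```text
6.45 [ 0.516  -0.1148  0.3103] f [ 0.2  0.2 -1.6] q [-0.34  0.19  0.57  1.77 -0.11  1.21  0.41] op 0.344
x [-0.001 -0.    -1.   ] z [ 0.99   0.144 -0.001]
```

{"name": "arm_command", "arguments": {"targets": [[[0, 0, 0], [-6, -30, 0], 20], [[0, 0, 0], [-6, -35, 0], 20], [[0, 0, 0], [-6, -35, 0], 20], [[0, 0, 0], [-5, -30, 0], 20], [[0, 0, 0], [-2, -16, 0], 20], [[0, 0, 0], [0, 0, 0], 20], [[0, 0, 0], [0, 0, 0], 20], [[0, 0, 0], [0, 0, 0], 20]]}}

```text
clock: 7.25
tcp_pos: [0.4925, -0.257, 0.3107]
eef_rot: [0.705, -0.052, 0.705, 0.053]
contact_force: [-0.0, 0.3, -1.9]
opening: 0.343
```

```bash
python3 st.py
```

```text
7.25 [ 0.4925 -0.257   0.3107] f [-0.   0.3 -1.9] q [-0.11  0.26  0.66  1.71 -0.17  1.23  0.73] op 0.343
x [-0.001  0.    -1.   ] z [ 0.989  0.148 -0.001]
```

Now descend until the lower end is about 25 mm above the mouth, then look at the alignment.

{"name": "arm_command", "arguments": {"targets": [[[0, 0, 0], [-1, -6, -20], 20], [[0, 0, 0], [0, 0, -30], 20], [[0, 0, 0], [0, 0, -30], 20], [[0, 0, 0], [0, 0, -25], 20], [[0, 0, 0], [0, 0, -15], 20], [[0, 0, 0], [0, 0, 0], 20], [[0, 0, 0], [0, 0, 0], 20], [[0, 0, 0], [0, 0, 0], 20]]}}

```text
clock: 8.05
tcp_pos: [0.4919, -0.2642, 0.1925]
eef_rot: [0.706, -0.052, 0.705, 0.052]
contact_force: [-0.3, 1.5, -1.9]
opening: 0.346
```

```bash
python3 st.py; python3 -c "
from h import *
def av(n):
    return np.clip(np.mean([capture(n)[:,:,::-1].astype(float) for i in range(4)],0),0,255).astype(np.uint8)
a=av('scene');cv2.imwrite('pics/s5.png',a);crop(a,280,170,360,290,6,'s5c')
b=av('top');cv2.imwrite('pics/t5.png',b);crop(b,290,180,370,250,8,'t5c')"
```

```text
8.05 [ 0.4919 -0.2642  0.1925] f [-0.3  1.5 -1.9] q [-0.05  0.39  0.62  1.84 -0.27  0.99  0.82] op 0.346
x [ 0.002 -0.001 -1.   ] z [0.989 0.147 0.002]
```

View pics/s5c.png

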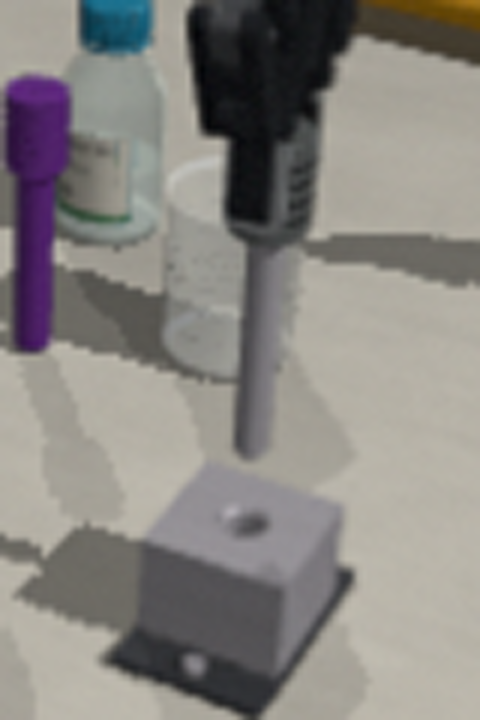

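View pics/t5c.png

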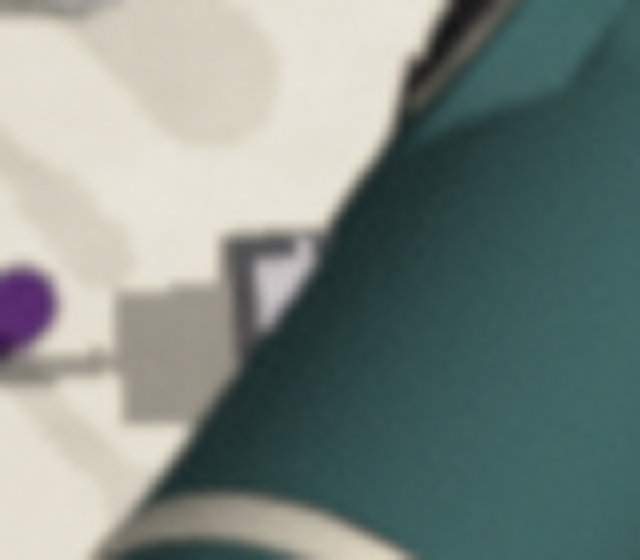

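Run:
```python
from h import *
f=lambda u,v:np.array([280+(u+.5)/6-.5,170+(v+.5)/6-.5])
T=get_state()['tcp_pos']
print('bore px',f(244,520),'tip centre px',f(252,451),'axis top',f(266,242))
for z in (.081,.085,.181,.051): print(z,proj('scene',[T[0],T[1],z]))
print('gauge est',onz('scene',*f(244,520),.051), 'bore proj',proj('scene',[.4912,-.2633,.051]))
print(proj('scene',[T[0]+.005,T[1],.083])-proj('scene',[T[0],T[1],.083]),proj('scene',[T[0],T[1]+.005,.083])-proj('scene',[T[0],T[1],.083]))
a=cv2.imread('pics/s5.png').mean(2)
for r in (218,225,232,238,241,243,244,245,246,247,248): print(r,a[r,314:332].astype(int))
print()
for r in range(250,264): print(r,a[r,310:332].astype(int))
```

```text
bore px [320.25 256.25] tip centre px [321.58333333 244.75      ] axis top [323.91666667 209.91666667]
0.081 [321.47438595 246.25789334]
0.085 [321.59052242 244.8355085 ]
0.181 [324.47569913 208.51885376]
0.051 [320.61389235 256.70696836]
gauge est [ 0.49243772 -0.26251362  0.051     ] bore proj [320.29847315 256.63013067]
[ 1.01571797 -1.03651378] [-1.92999219 -0.71895367]
218 [142 142 148 147 148 144 119  75  82  96 112 124 128 130 137 149 158 172]
225 [139 140 142 144 147 141  89  79  90 108 119 129 141 155 149 169 171 172]
232 [116 115 127 136 135 111  76  83  99 115 124 132 144 153 152 153 158 167]
238 [157 155 155 156 145  90  76  91 108 118 125 136 155 158 157 157 157 156]
241 [157 156 156 157 144  84  78  96 113 120 128 144 157 159 157 156 156 156]
243 [156 157 157 156 141  79  80  99 114 119 129 145 158 159 158 159 158 157]
244 [158 156 157 154 139  87  81 100 115 122 133 147 157 159 160 159 158 160]
245 [159 159 156 158 149 120  92 101 115 131 146 156 158 160 160 159 159 160]
246 [158 156 155 157 158 150 122 117 130 147 157 159 160 160 160 159 159 159]
247 [150 151 149 154 
[... 765 characters left out ...]
5 115 141 145 146
 145 146 147 148]
257 [148 149 146 146 146 143 141 138 125 113  96  86  76  77 104 137 146 145
 145 145 145 145]
258 [147 148 148 148 148 147 144 137 128 107  89  84  88  99 124 143 146 146
 146 145 146 145]
259 [148 148 147 148 149 147 148 146 138 121 117 116 122 133 145 149 148 148
 147 146 147 147]
260 [149 148 148 148 148 147 147 148 147 147 146 147 146 146 147 148 147 148
 147 148 148 148]
261 [138 145 149 148 149 147 148 147 147 147 149 148 149 147 147 148 147 147
 147 149 148 145]
262 [102 123 132 137 145 149 149 148 146 147 147 147 148 148 148 147 148 148
 147 148 146 137]
263 [ 84  86  90 103 123 134 139 145 150 149 148 147 148 145 143 142 148 148
 148 148 139 128]
```

{"name": "arm_command", "arguments": {"targets": [[[0, 0, 0], [-0.7, 0.8, 0], 20], [[0, 0, 0], [0, 0, -10], 20], [[0, 0, 0], [0, 0, -10], 20], [[0, 0, 0], [0, 0, -8], 20], [[0, 0, 0], [0, 0, -4], 20], [[0, 0, 0], [0, 0, -4], 20], [[0, 0, 0], [0, 0, 0], 20], [[0, 0, 0], [0, 0, 0], 20]]}}

```text
clock: 9.25
tcp_pos: [0.491, -0.2632, 0.1554]
eef_rot: [0.705, -0.052, 0.705, 0.052]
contact_force: [3.6, -0.4, -4.3]
opening: 0.344
```

```bash
python3 st.py;python3 -c "
from h import *
a=shot('scene','s6');crop(a,290,200,350,290,8,'s6c')"
```

```text
9.25 [ 0.491  -0.2632  0.1554] f [ 3.6 -0.4 -4.3] q [-0.03  0.44  0.6   1.87 -0.3   0.92  0.85] op 0.344
x [ 0.001 -0.    -1.   ] z [0.989 0.147 0.001]
```

View pics/s6c.png

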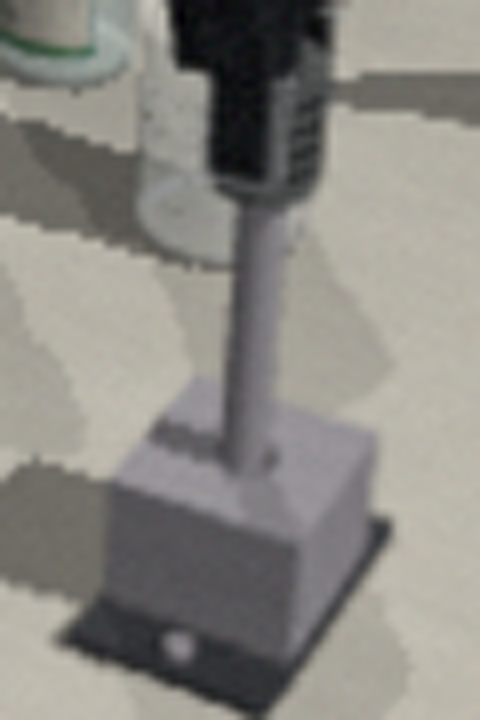

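{"name": "arm_command", "arguments": {"targets": [[[0, 0, 0], [0.8, 0, 0], 20], [[0, 0, 0], [0.4, 0, 0], 20], [[0, 0, 0], [0, 0, 0], 20], [[0, 0, 0], [0, 0, -2], 20], [[0, 0, 0], [0, 0, -2], 20], [[0, 0, 0], [0, 0, -2], 20], [[0, 0, 0], [0, 0, 0], 20], [[0, 0, 0], [0, 0, 0], 20]]}}

```text
clock: 10.1
tcp_pos: [0.4918, -0.2632, 0.1491]
eef_rot: [0.705, -0.052, 0.705, 0.052]
contact_force: [2.6, -0.4, -2.7]
opening: 0.344
```

```bash
python3 st.py;python3 -c "
from h import *
a=shot('scene','s7');crop(a,290,200,350,290,8,'s7c')"
```

```text
10.1 [ 0.4918 -0.2632  0.1491] f [ 2.6 -0.4 -2.7] q [-0.03  0.45  0.59  1.87 -0.31  0.91  0.86] op 0.344
x [-0. -0. -1.] z [ 0.989  0.147 -0.   ]
```

View pics/s7c.png

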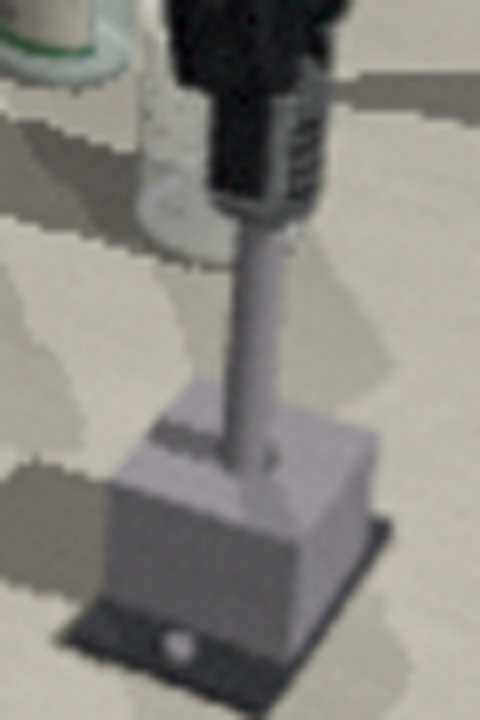

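{"name": "arm_command", "arguments": {"targets": [[[0, 0, 0], [0.8, 0, 0], 20], [[0, 0, 0], [0, 0, -3], 20], [[0, 0, 0], [0, 0, -4], 20], [[0, 0, 0], [0, 0, -4], 20], [[0, 0, 0], [0, 0, -4], 20], [[0, 0, 0], [0, 0, 0], 20], [[0, 0, 0], [0, 0, 0], 20], [[0, 0, 0], [0, 0, 0], 20]]}}

```text
clock: 10.95
tcp_pos: [0.4927, -0.2633, 0.1344]
eef_rot: [0.705, -0.052, 0.705, 0.052]
contact_force: [0.5, 0.2, -1.7]
opening: 0.345
```

```bash
python3 st.py
```

```text
10.95 [ 0.4927 -0.2633  0.1344] f [ 0.5  0.2 -1.7] q [-0.02  0.47  0.58  1.88 -0.33  0.88  0.87] op 0.345
x [ 0. -0. -1.] z [0.989 0.147 0.   ]
```

Sliding freely: side force is about 0.5 N and the vertical force equals the shaft's weight. The tip is about 25 mm below the mouth, so I go 9 mm further.

{"name": "arm_command", "arguments": {"targets": [[[0, 0, 0], [0, 0, -3], 20], [[0, 0, 0], [0, 0, -3], 20], [[0, 0, 0], [0, 0, -3], 20], [[0, 0, 0], [0, 0, 0], 20], [[0, 0, 0], [0, 0, 0], 20], [[0, 0, 0], [0, 0, 0], 20], [[0, 0, 0], [0, 0, 0], 20], [[0, 0, 0], [0, 0, 0], 20]]}}

```text
clock: 11.75
tcp_pos: [0.4926, -0.2633, 0.1253]
eef_rot: [0.705, -0.052, 0.705, 0.052]
contact_force: [0.1, 0.3, -1.9]
opening: 0.347
```

```bash
python3 st.py;python3 -c "
from h import *
a=shot('scene','s8');crop(a,290,200,350,290,8,'s8c')"
```

```text
11.75 [ 0.4926 -0.2633  0.1253] f [ 0.1  0.3 -1.9] q [-0.01  0.48  0.57  1.89 -0.34  0.87  0.88] op 0.347
x [ 0. -0. -1.] z [0.989 0.147 0.   ]
```

View pics/s8c.png

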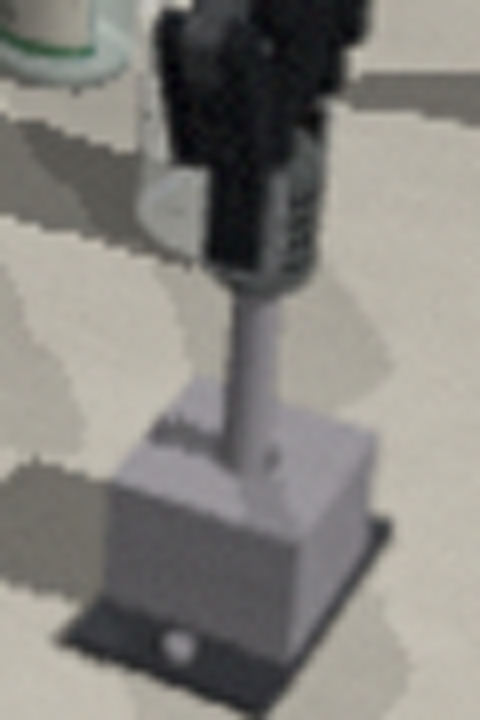

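{"name": "arm_command", "arguments": {"targets": [[[0, 0, 0], [0, 0, 5], 20], [[0, 0, 0], [0, 0, 12], 20], [[0, 0, 0], [0, 0, 20], 20], [[0, 0, 0], [0, 0, 27], 20], [[0, 0, 0], [0, 0, 30], 20], [[0, 0, 0], [0, 0, 30], 20], [[0, 0, 0], [0, 0, 30], 20], [[0, 0, 0], [0, 0, 20], 20]]}}

```text
clock: 12.6
tcp_pos: [0.4926, -0.2637, 0.3024]
eef_rot: [0.706, -0.052, 0.704, 0.052]
contact_force: [0.4, 0.6, -2.8]
opening: 0.345
```

```bash
python3 st.py;python3 -c "
from h import *
a=shot('scene','s9')"
```

```text
12.6 [ 0.4926 -0.2637  0.3024] f [ 0.4  0.6 -2.8] q [-0.1   0.28  0.66  1.71 -0.18  1.21  0.75] op 0.345
x [ 0.002 -0.001 -1.   ] z [0.989 0.146 0.002]
```

View pics/s9.png

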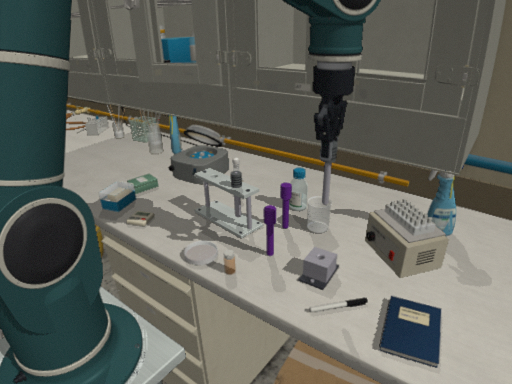

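{"name": "arm_command", "arguments": {"targets": [[[0, -3, 0], [0, 0, 0], 20], [[0, -5, 0], [0, 0, 0], 20], [[0, -5, 0], [0, 0, 0], 20], [[0, -5, 0], [0, 0, 0], 20], [[0, -5, 0], [0, 0, 0], 20], [[0, -2, 0], [0, 0, 0], 20], [[0, 0, 0], [0, 0, 0], 20], [[0, 0, 0], [0, 0, 0], 20]]}}

```text
clock: 13.45
tcp_pos: [0.4926, -0.2632, 0.2997]
eef_rot: [0.841, -0.062, 0.536, 0.04]
contact_force: [0.5, 0.7, -2.0]
opening: 0.347
```

```bash
python3 st.py
```

```text
13.45 [ 0.4926 -0.2632  0.2997] f [ 0.5  0.7 -2. ] q [-0.06  0.05  0.65  2.   -0.38  0.77  0.96] op 0.347
x [ 0.422  0.    -0.907] z [0.897 0.147 0.417]
```

{"name": "arm_command", "arguments": {"targets": [[[0, -3, 0], [3, 0, 0], 20], [[0, -4, 0], [5, 0, 0], 20], [[0, -4, 0], [5, 0, 0], 20], [[0, -4, 0], [5, 0, 0], 20], [[0, -3, 0], [3, 0, 0], 20], [[0, -2, 0], [0, 0, 0], 20], [[0, 0, 0], [0, 0, 0], 20], [[0, 0, 0], [0, 0, 0], 20]]}}

```text
clock: 14.25
tcp_pos: [0.514, -0.2631, 0.2994]
eef_rot: [0.921, -0.068, 0.382, 0.029]
contact_force: [0.6, 0.5, -1.3]
opening: 0.342
```

```bash
python3 st.py;python3 -c "
from h import *
a=shot('scene','s10');shot('top','t10');crop(a,270,60,390,210,5,'s10c')"
```

```text
14.25 [ 0.514  -0.2631  0.2994] f [ 0.6  0.5 -1.3] q [-0.    0.01  0.66  2.18 -1.06  0.53  1.64] op 0.342
x [ 0.706  0.001 -0.708] z [0.7   0.147 0.698]
```

View pics/s10.png

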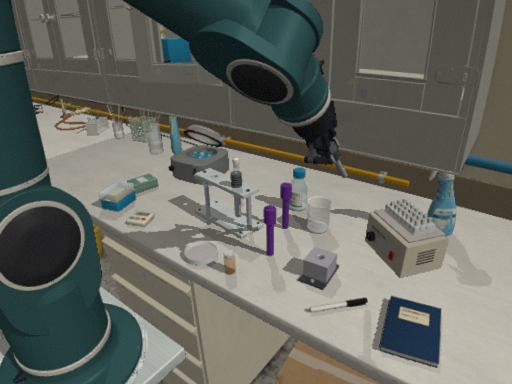

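View pics/s10c.png

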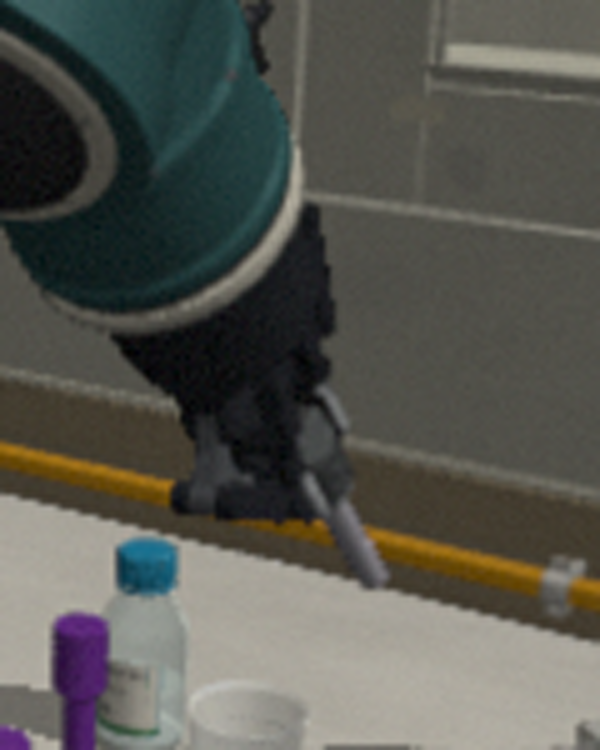

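View pics/t10.png

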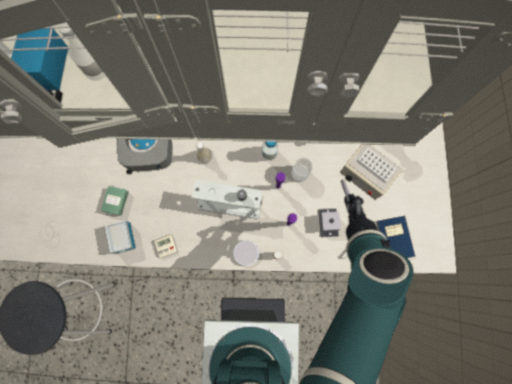

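{"name": "arm_command", "arguments": {"targets": [[[0, 0, 0], [0, 0, 0], 20], [[0, 0, 0], [0, 0, 0], 20], [[0, 0, 0], [0, 0, 0], 20], [[0, 0, 0], [0, 0, 0], 20], [[0, 0, 0], [0, 0, 0], 20], [[0, 0, 0], [0, 0, 0], 20], [[0, 0, 0], [0, 0, 0], 20], [[0, 0, 0], [0, 0, 0], 20]]}}

```text
clock: 15.15
tcp_pos: [0.5136, -0.2632, 0.2993]
eef_rot: [0.921, -0.068, 0.382, 0.028]
contact_force: [0.7, -0.3, -2.6]
opening: 0.348
```

```bash
python3 st.py;python3 -c "
from h import *
print(two(('scene',344.8,176),('top',344.5,179)))
T=get_state()['tcp_pos'];p=T+.1087*np.array([.706,0,-.708]);print(p,proj('scene',p),proj('top',p))
a=shot('top','t11');crop(a,320,165,380,245,7,'t11c')
a=shot('scene','s11');crop(a,185,150,345,290,5,'s11c')
d=np.abs(a.astype(int)-cv2.imread('pics/s10.png')).mean(2);print((d>25).sum())"
```

```text
15.15 [ 0.5136 -0.2632  0.2993] f [ 0.7 -0.3 -2.6] q [ 0.    0.01  0.66  2.18 -1.06  0.53  1.64] op 0.348
x [ 0.707 -0.    -0.707] z [0.699 0.147 0.699]
(array([ 0.5894405 , -0.26731435,  0.22404905]), np.float64(0.008017358738754107))
[ 0.59035434 -0.26323253  0.22230929] [344.96270512 175.65792442] [341.84702792 179.53516769]
230
```

View pics/t11c.png

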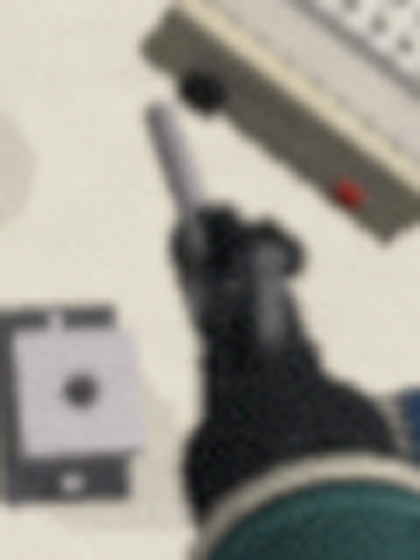

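View pics/s11c.png

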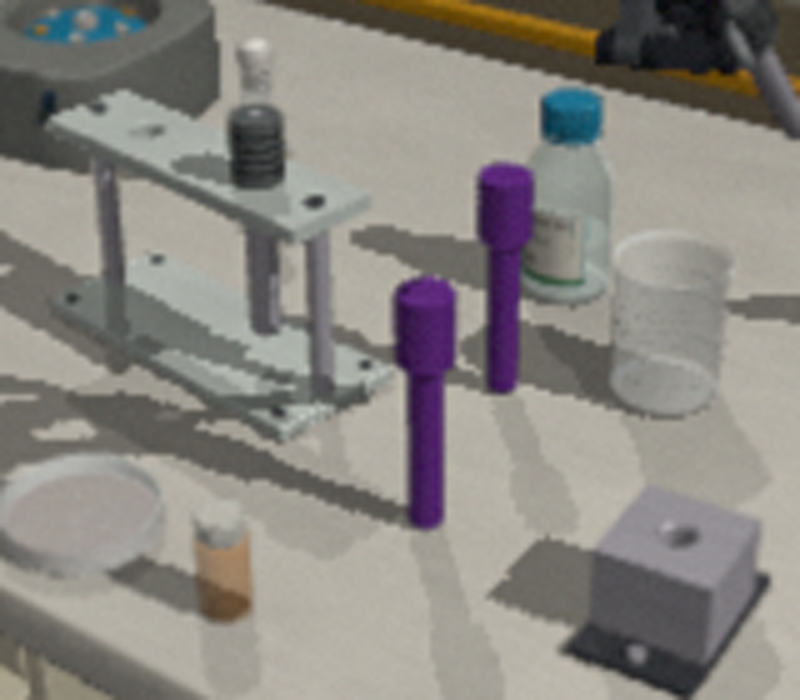

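The lower end appears at top (342,180) against a predicted (341.8,179.5), so the shaft lies along the tool at 45° with its lower end at z ≈ 0.22. The thick shaft, the purple pegs and the bystanders look unmoved.

```bash
python3 -c "
from station import *
print(close_job())"
```

```text
the job is handed in; nothing more can be done
None
```

I gripped the slim shaft by its head, in the stand place with the higher y, and drew it up clear of the stand. I then slid it about 34 mm down the gauge's bore, drew it out, leaned it over and handed the job in at about 15 s with the gripper still holding it.

**Choosing the shaft:** I picked it by shank width in the pictures: 0.44 of the head width, against about 0.6 for the other. It also slid freely once in the bore.

**In the bore:** At the mouth the shaft touched the chamfer with about 3.6 N of side force. A shift of about 2 mm in x cleared it, and the rest of the slide was near force-free.

**Last checks:**
- **Lean:** the tool is at 45°, head end up. The lower end is at about z = 0.22 m, and its predicted position matched both pictures to within about 1 px. My first rough triangulation of the lower end missed by 8 mm, because I misread a pixel in the top picture.
- **Contact:** the force reading is roughly the shaft's own weight (1.3 to 2.6 N), and the shaft is clear of everything else in the pictures.
- **Other things:** the thick shaft still hangs in the stand, and the bystanders and purple look-alikes in view look unmoved. That was judged by eye, not measured.

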